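# Put the nail clipper away in the spring-lid first-aid box

## Task

Put the nail clipper away in the first-aid box. Press the catch button on the lid and keep steadying the spring-loaded lid as it comes up, so that it rises gently to its stop instead of flying open; then lay the clipper (do not drop it in) in the empty rear compartment under the open lid and let go. Leave the lid fully open, and do not knock over or push away the cup with the toothbrushes, the sunscreen bottle, the cream jar or the roll-on bottle.

Things in the scene. Friction and masses are not known exactly. Their poses are not given: they have to be found in the camera images.
- box: Grey plastic first-aid box, fixed, 180 (its x) x 220 (its y) mm; walls 45 mm high, 4 mm thick; 61 mm high to the closed lid's top, which bears a raised cross. Origin: centre of its underside; x runs from the front (button side) to the hinge side. The front compartment is full of dressings (none above 37 mm). Box and tray stand left and right, either way round.
- lid (a joint): Lid angle, rad: 0 latched shut; 1.12 at its stop, slanting up 64 deg from the far edge and hanging over the rear compartment, so the tool must tilt back 25 to 40 deg to reach in. Lid 180 x 220 x 15 mm, 160 g. A spring lifts it with 2.5 N at the button when shut, 1 N when open, and holds it at the stop; left free it flies up at over 4 rad/s. Keep it below 2.5 rad/s.
- lid_hinge (a point): Middle of the lid's hinge line, which runs along box y at the box's far edge, 46 mm above the shelf and 90 mm behind the box's centre; fixed to the box, with its axes.
- button_top (a point): Centre of the top of the catch button: round, grey, 26 mm wide, on the lid 155 mm in front of the hinge line. Its top is 7 mm above the lid's (68 mm above the shelf when shut). It presses in square to the lid, 5 mm with about 1 N; the catch frees at 3.5 mm. The same finger holds the lid down: ease it up and lid and pressed button follow it.
- pocket (a point): Centre of the floor of the empty rear compartment, 4 mm above the shelf, 36 mm behind the box's centre, 54 mm in front of the hinge line; box axes. The compartment is 100 mm (x) by 212 mm (y), bounded in front by a divider across the box whose top is 35 mm above the shelf.
- clipper: Steel nail clipper lying flat on the tray, 58 mm long (its x) x 14 mm wide (its y) x 14 mm high, 25 to 60 g. Origin: centre of its underside.
- tray: Shallow bamboo tray, fixed, 180 (x) x 240 (y) mm, floor 4 mm thick, rim 11 mm high, holding the clipper, a white floss case (48 x 34 x 15 mm) and a wooden comb (140 x 30 x 6 mm, at the back). Origin: centre of its underside.
- cup: White ceramic cup, 74 mm wide, 95 mm high, with two toothbrushes standing out to 190 mm. Bystander. Origin: centre of its underside.
- sunscreen: Capped sunscreen bottle, 52 mm wide, 150 mm high. Bystander. Origin: centre of its underside.
- jar: Low glass cream jar, 54 mm wide, 45 mm high. Bystander. Origin: centre of its underside.
- rollon: Small white roll-on bottle, 40 mm wide, 90 mm high. Bystander. Origin: centre of its underside.
There are look-alikes about, which are no part of the job. Of the things that look like the clipper, take the one that is farthest to the robot's left at the start.

How it is judged:
By the outcome, as a careful person would: the job done as asked, in the order asked, and still so for the second after the job is handed in, with the robot touching nothing.
It also fails if it takes over 64 s, if anything falls off the work surface, if the arm or the gripper's body presses on something with over 40 N, if the wrist force passes 120 N, or if a joint passes its speed limit or range.

## Robot

A 7-joint arm with a two-finger parallel gripper is mounted at the origin on the work surface. World frame = base frame: x ahead of the robot, y to its left, z up, the work surface at z = 0. Lengths are in m, angles in rad, forces in N, time in s.
With the tool pointing down it reaches from about 0.35 to 0.9 m from the base axis. Payload 7.2 kg.
Tool frame: the origin (TCP) lies on the front face of the gripper's body, between the roots of the fingers; the fingertips stand 80 mm ahead of it and the grasp point (between the pads) lies 61 mm ahead of it; z points along the fingers, y is the line along which they close (so a half turn about z gives the same grasp; the last joint's range is limited). The gripper opens to 88 mm and grips with 3 to 60 N. Pads are 20 mm wide; open, the fingers measure 115 mm over their backs; the gripper's body (75 mm by 178 mm) begins 61 mm behind the grasp point.
Start: joints at [1.152, 0.411, -0.013, 1.596, 0.006, 1.134, -0.082], TCP at [0.215, -0.587, 0.303] pointing down, gripper open.
Joint ranges: [-2.95, 2.95], [-0.29, 1.99], [-1.47, 1.44], [0.14, 2.54], [-1.03, 4.17], [0.13, 1.85], [-2.86, 2.86]. Speed limits (rad/s): [2.39, 2.39, 3.01, 3.01, 3.14, 3.14, 3.14].

## Interface

Orientations are given as a unit quaternion [x, y, z, w].
In Python, from workcell import bot gives the robot as it stands. Calls block until the motion is done:
- bot.reach(position, orientation): joint-space move of the TCP to a pose.
- bot.move_linear(position, attitude=None, vel=0.15): straight line of the TCP; attitude=None keeps the orientation; vel is the mean speed in m/s.
- bot.set_joints(angles): joint-space move.
- bot.gripper_to(opening): finger opening in m; the grip force is fixed at half the most; returns when the fingers have stopped.
- bot.sleep(seconds).
- bot.solve_ik(position, orientation): joint angles nearest the present ones, or None.
- bot.get_obs(): the state.
- bot.camera(name): name is "scene" or "top" or "wrist"; returns a dict with "img" (480x640x3 uint8, blue, green, red), "fx", "fy", "cx", "cy" (pixels), "view" (4x4, takes a point from world to camera coordinates). Camera axes: x right, y down, z forward; pixel columns grow to the right and rows downward; lengths in m; the calibration is good to about 2 mm. The wrist camera is an equidistant fisheye: a pixel r from the principal point sees the ray r / f radians off the axis. A picture is of the moment at which its call begins. There is no depth.
A pose or a line that the arm cannot do raises bot.Unreachable and nothing moves.
- bot.job_done(): hands the job in; it is judged then, once.
Trained networks look in a picture, given as the dict that the camera call returned (one of the last four; its "shot" number tells which), for a name from the list of things; names that differ only in an ending like _2 or _b are one class to them, and where a whole thing is asked for, a point or a joint stands for the part that bears it (a point fixed in the world has none). Each returns a list of dicts, best first, with "p" (0 to 1); they miss things now and then, are a little off and sometimes report something else, mostly with a low value. They report only what shows in the picture. A call takes as long as a camera call. They do not tell look-alikes from the thing itself.
- bot.recognise(thing, picture): "rect" ([centre column, centre row, width, height] as shares, 0 to 1, of the picture: columns of its width, rows of its height, round what is visible of it).
- bot.regions_of(thing, picture): "mask" (480x640 bool, what is visible of it) and "rect" ([centre column, centre row, width, height] as shares, 0 to 1, of the picture: columns of its width, rows of its height, round what is visible of it).
- bot.spot_point(thing, picture): "xy" ([column, row] as shares, 0 to 1, of the picture: columns of its width, rows of its height: a listed point, or the origin of a listed thing).
The state is a dict: "t": time; "joints": joint angles; "joint_vel": joint speeds; "joint_torque": joint torques, N m; "ee_pos": TCP position; "tcp_rot": TCP orientation; "contact_force": force on the tool from outside, world axes, zero at the start; "ft_torque": the same for the moment, N m; "gripper_width": finger opening in m; "grasp_force": force on a finger pad.
Only numpy, scipy, OpenCV 4.12 (cv2) and the standard library are available. Lean on these libraries where they do the work, as an engineer would, in place of code of your own. Each camera call takes 0.05 s, during which the arm holds its last target. There are 200 camera calls.

## Working session

There is one attempt and no reset: what is moved stays moved. The work goes in short steps, each a Python script; the robot and the scene stay as the last script left them, time stands still between calls to the robot, and variables do not carry over. Pictures are saved under pics/ and viewed, at most 10 in all, crops included, and the job is handed in when it is done.

```bash
mkdir -p pics; ls
python3 - <<'E'
from workcell import bot
import cv2,numpy as np
o=bot.get_obs();print(o)
for n in("scene","top"):
    p=bot.camera(n);cv2.imwrite(f"pics/{n}0.png",p["img"]);print(n,p["fx"],p["fy"],p["cx"],p["cy"],np.round(p["view"],4).tolist())
    for t in["clipper","box","tray","cup","sunscreen","jar","rollon"]:
        for d in bot.recognise(t,p)[:4]:
            r=d["rect"];print(t,round(d["p"],2),[round(a*b) for a,b in zip(r,[640,480]*2)])
    for t in["button_top","lid_hinge","pocket","clipper","box","tray","cup","sunscreen","jar","rollon"]:
        print(t,[(round(d["p"],2),round(d["xy"][0]*640,1),round(d["xy"][1]*480,1)) for d in bot.spot_point(t,p)[:3]])
E
```

```text
pics
{'t': 0.0, 'joints': array([ 1.15180393,  0.41189231, -0.01273319,  1.59703862,  0.00563483,
        1.13431618, -0.08218623]), 'joint_vel': array([ 1.08738123e-03, -1.85956202e-05, -2.14301660e-03, -1.03334521e-03,
       -1.98644380e-03,  1.08972811e-03, -1.08322999e-03]), 'joint_torque': array([-1.15964842e-03, -5.87945974e+01,  6.41279295e-01, -2.91084981e+01,
       -5.38292597e-02,  1.83835480e-02,  1.35720134e-04]), 'ee_pos': array([ 0.21461598, -0.58658883,  0.30181583]), 'tcp_rot': array([ 9.84650827e-01,  1.74533931e-01, -2.08674925e-04, -7.81954353e-04]), 'contact_force': array([ 0.24767868, -0.50560608,  0.18923619]), 'ft_torque': array([0.00680755, 0.04449107, 0.02862558]), 'grasp_force': 0.0, 'gripper_width': 0.08780021950957757}
scene 600.8546564282636 600.8546564282636 323.2382889118309 242.81628606120208 [[-0.5102, 0.8599, 0.0172, 0.242], [0.6043, 0.3727, -0.7043, -0.2729], [-0.612, -0.3489, -0.7097, 1.7083], [0.0, 0.0, 0.0, 1.0]]
clipper 0.73 [249, 317, 25, 36]
clipper 0.66 [251, 167, 9, 13]
clipper 0.53 [258, 198, 13, 15]
clipper 0.52 [255, 251, 23, 18]
box 0.
[... 881 characters left out ...]
per 0.52 [385, 225, 8, 24]
clipper 0.5 [478, 335, 25, 16]
box 0.75 [234, 201, 124, 108]
tray 0.76 [411, 218, 119, 90]
cup 0.57 [526, 202, 68, 40]
cup 0.46 [386, 226, 9, 27]
sunscreen 0.63 [235, 200, 122, 109]
sunscreen 0.59 [136, 214, 41, 30]
jar 0.64 [335, 145, 23, 27]
rollon 0.55 [121, 262, 29, 22]
rollon 0.44 [242, 228, 10, 10]
button_top [(0.47, 241.8, 229.2)]
lid_hinge [(0.86, 220.2, 159.6)]
pocket []
clipper [(0.72, 439.5, 293.2), (0.68, 477.0, 333.2), (0.51, 385.5, 222.8)]
box [(0.74, 235.1, 201.7)]
tray [(0.95, 408.9, 219.7)]
cup [(0.96, 504.3, 207.0)]
sunscreen [(0.83, 146.3, 212.5)]
jar [(0.72, 332.7, 147.5), (0.56, 505.7, 205.7)]
rollon [(0.87, 124.5, 259.4), (0.31, 385.8, 223.9)]
```

View pics/scene0.png

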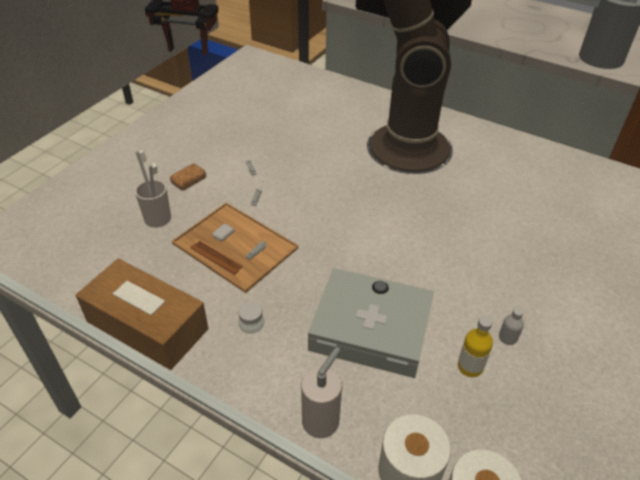

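View pics/top0.png

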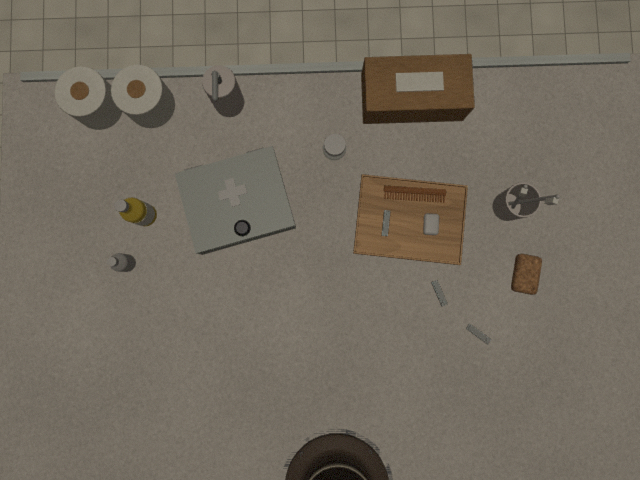

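The top view looks along +x upward, with the robot's left on the image's left. The box is at about (235,200) with its button (242,229) toward the robot. Three clippers show at (385,225), (440,293) and (478,335). The leftmost is the one on the tray, and the scene view shows it at (257,251). Next I'll triangulate, then take closer wrist views.

```bash
cat > h.py <<'E'
from workcell import bot
import cv2,numpy as np
from scipy.spatial.transform import Rotation as R
def ray(p,uv):
    V=np.array(p["view"]);x=(uv[0]-p["cx"])/p["fx"];y=(uv[1]-p["cy"])/p["fy"]
    if p.get("fish"):
        r=np.hypot(x,y);s=np.sinc(r/np.pi);d=np.array([x*s,y*s,np.cos(r)])
    else: d=np.array([x,y,1.])
    d=V[:3,:3].T@d;return -V[:3,:3].T@V[:3,3],d/np.linalg.norm(d)
def tri(obs):
    A=np.zeros((3,3));b=np.zeros(3);P=[]
    for p,uv in obs:
        c,d=ray(p,uv);M=np.eye(3)-np.outer(d,d);A+=M;b+=M@c;P.append((M,c))
    X=np.linalg.solve(A,b);return X,max(np.linalg.norm(M@(X-c)) for M,c in P)
def onz(p,uv,z):
    c,d=ray(p,uv);return c+d*(z-c[2])/d[2]
def shot(n):
    p=bot.camera(n);p["fish"]=n=="wrist";return p
def quat(yaw,tilt):  # tool z down, tool y along (-sin,cos) of yaw; tilt>0 points the fingers ahead (+x of yaw)
    c,s=np.cos(yaw),np.sin(yaw);f=np.array([c,s,0]);y=np.array([-s,c,0])
    z=np.sin(tilt)*f-np.cos(tilt)*np.array([0,0,1]);return z,np.column_stack([np.cross(y,z),y,z])
E
python3 - <<'E'
from h import *
s=shot("scene");t=shot("top")
pairs=dict(button=((382.5,287.5),(241.8,229.2)),hinge=((357.8,348.9),(220.2,159.6)),clip=((257.9,251.1),(385.5,222.8)),box=((371.6,330.2),(235.1,201.7)),tray=((233.7,245.4),(408.9,219.7)),
 sun=((472.2,367.6),(146.3,212.5)),jar=((249.5,324.9),(332.7,147.5)),cup=((160.6,216.9),(504.3,207)),roll=((507.5,339.6),(124.5,259.4)))
for k,(a,b) in pairs.items():
    X,e=tri([(s,a),(t,b)]);print(k,X.round(4),round(e,4))
o=bot.get_obs();print(R.from_quat(o["tcp_rot"]).as_matrix().round(3).tolist())
w=shot("wrist");V=np.array(w["view"]);c=-V[:3,:3].T@V[:3,3];M=R.from_quat(o["tcp_rot"]).as_matrix()
print("cam in tool",(M.T@(c-o["ee_pos"])).round(3),(M.T@V[:3,:3].T).round(2).tolist(),w["fx"])
# reachability of every planned pose (rough)
for n,x,yaw,tilt in[("pre",[.57,.15,.30],.2,0),("lidend",[.67,.17,.30],.2,0),("pick",[.55,-.11,.09],0,.5),("pocket",[.60,.16,.08],.2,.5),("poc2",[.52,.15,.25],.2,.5)]:
  for yw in(yaw,yaw+np.pi):
    z,m=quat(yaw,tilt); m=m if yw==yaw else m@np.diag([-1,-1,1])
    q=bot.solve_ik(np.array(x),R.from_matrix(m).as_quat());print(n,None if q is None else np.round(q,2))
E
```

```text
button [0.5566 0.1883 0.0565] 0.0035
hinge [0.7144 0.2249 0.0552] 0.0055
clip [ 0.5669 -0.1272  0.0051] 0.004
box [0.6271 0.2076 0.0021] 0.0001
tray [ 0.5754 -0.1854 -0.0008] 0.0009
sun [0.6064 0.4152 0.0007] 0.0056
jar [ 7.464e-01 -1.790e-02 -6.000e-04] 0.0002
cup [ 0.5955 -0.3965  0.0052] 0.0025
roll [0.5032 0.4583 0.0036] 0.0002
[[0.939, 0.344, -0.0], [0.344, -0.939, -0.0], [-0.0, 0.0, -1.0]]
cam in tool [ 0.079 -0.    -0.081] [[-0.0, -0.96, -0.28], [1.0, -0.0, -0.0], [0.0, -0.28, 0.96]] 371.64829954431775
pre [ 0.41  0.59 -1.1   1.64  0.54  1.26  0.97]
pre [ 0.27  0.48 -0.84  1.65  0.38  1.18 -2.04]
lidend [ 0.22  0.69 -0.91  1.38  0.55  1.33  1.06]
lidend [ 0.13  0.63 -0.74  1.38  0.43  1.29 -2.  ]
pick [ 0.69  0.6  -0.67  2.22  1.86  0.27 -0.03]
pick [ 0.48  0.53 -0.4   2.23  2.19  0.14  2.73]
pocket [-0.07  0.61 -0.39  2.1   1.71  0.29 -0.21]
pocket [-0.21  0.58 -0.21  2.11  1.78  0.19  2.82]
poc2 [ 0.21  0.22 -0.71  2.16  0.71  0.41  0.72]
poc2 [ 0.34  0.26 -0.86  2.15  0.8   0.45 -2.5 ]
```

```bash
cat > look.py <<'E'
from h import *
import pickle
def go(x,yaw,tilt=0):
    bot.reach(np.array(x,float),R.from_matrix(quat(yaw,tilt)[1]).as_quat())
def spots(w,names):
    out={}
    for n in names:
        out[n]=[(round(d["p"],2),np.round(np.array(d["xy"])*[640,480],1)) for d in bot.spot_point(n,w)[:3]]
    return out
E
python3 - <<'E'
from look import *
obs={}
for i,(x,yaw,names) in enumerate([([.47,-.13,.30],0,["clipper","tray"]),([.53,-.09,.26],0,["clipper","tray"]),([.55,.14,.30],.2,["button_top","lid_hinge","box"]),([.50,.20,.30],.2,["button_top","lid_hinge","box"])]):
    go(x,yaw);bot.sleep(.3);w=shot("wrist");s=spots(w,names);print(i,s)
    if names[0]=="clipper":
        for d in bot.regions_of("clipper",w)[:3]:
            m=d["mask"].astype(np.uint8);c=max(cv2.findContours(m,0,1)[0],key=cv2.contourArea)
            print(round(d["p"],2),[np.round(v,1) for v in cv2.minAreaRect(c)],onz(w,cv2.minAreaRect(c)[0],.011).round(4))
    cv2.imwrite(f"pics/w{i}.png",w["img"]);pickle.dump({k:w[k] for k in("fx","fy","cx","cy","view","fish")},open(f"w{i}.pkl","wb"))
print(bot.get_obs()["t"])
a=[cv2.resize(cv2.imread(f"pics/w{i}.png"),(400,300)) for i in range(4)]
cv2.imwrite("pics/m.png",np.vstack([np.hstack(a[:2]),np.hstack(a[2:])]))
E
```

```text
0 {'clipper': [(0.96, array([209. , 152.8])), (0.78, array([320.2, 294.3])), (0.61, array([138.6,  77.2]))], 'tray': [(0.71, array([271.9, 300.2])), (0.5, array([588.4, 303. ]))]}
0.95 [array([211.1, 153.8]), array([54.7, 14.2]), np.float64(67.1)] [ 0.4106 -0.238   0.011 ]
0.83 [array([139.2,  76.4]), array([46.9, 13.9]), np.float64(34.1)] [ 0.3218 -0.3179  0.011 ]
0.81 [array([320.1, 298. ]), array([13.2, 50.1]), np.float64(8.1)] [ 0.5683 -0.1274  0.011 ]
1 {'clipper': [(0.87, array([95.3, 20.8])), (0.84, array([276.1, 255.9])), (0.73, array([160.4,  96.4]))], 'tray': [(0.74, array([224.9, 262.4])), (0.35, array([598.3, 266.8]))]}
0.86 [array([92.8, 23.3]), array([42.8, 14.6]), np.float64(34.4)] [ 0.3232 -0.3161  0.011 ]
0.63 [array([279.2, 258.7]), array([17.4, 58.5]), np.float64(5.7)] [ 0.5689 -0.1272  0.011 ]
0.63 [array([159.5,  97.5]), array([58.1, 15.9]), np.float64(70.3)] [ 0.4125 -0.2371  0.011 ]
2 {'button_top': [(0.79, array([368.8, 246.7]))], 'lid_hinge': [(0.71, array([369.2, 373. ]))], 'box': [(0.91, array([358.8, 284.2]))]}
3 {'button_top': [(0.63, array([292. , 284.8]))], 'lid_hinge': [(0.65, array([305. , 399.3]))], 'box': [(0.88, array([297.8, 314.3]))]}
7.6083
```

View pics/m.png

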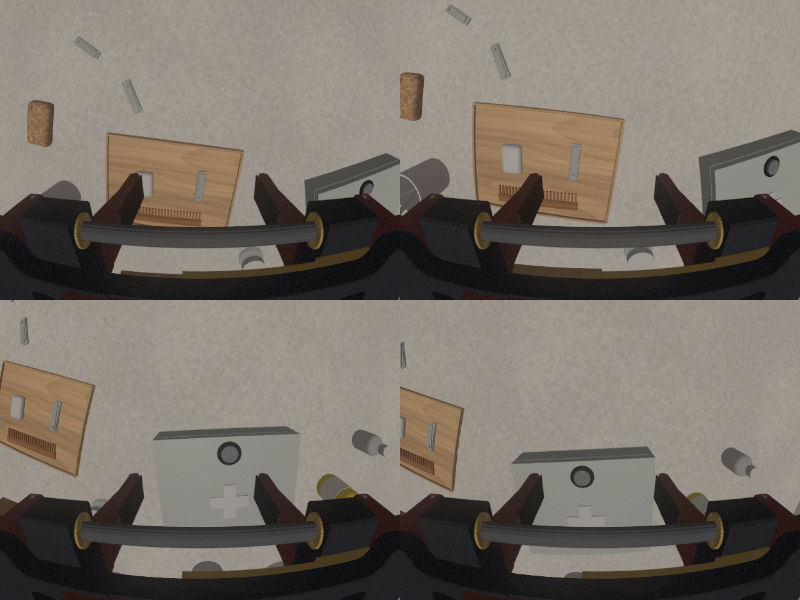

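The montage shows the target clipper on the tray at (320,298) in view 0 and (279,259) in view 1. The button is at (369,246) in view 2 and (292,285) in view 3. Now I'll combine the views.

Run:
```python
from look import *
w=[pickle.load(open(f"w{i}.pkl","rb")) for i in range(4)]
s=shot("scene");t=shot("top")
for n,o in dict(clip=[(w[0],(320.1,298)),(w[1],(279.2,258.7))],clipall=[(w[0],(320.1,298)),(w[1],(279.2,258.7)),(t,(385.5,225)),(s,(256,251))],
 button=[(w[2],(368.8,246.7)),(w[3],(292,284.8))],buttonall=[(w[2],(368.8,246.7)),(w[3],(292,284.8)),(t,(241.8,229.2)),(s,(381.5,286.5))],
 hinge=[(w[2],(369.2,373)),(w[3],(305,399.3)),(s,(357.8,348.9)),(t,(220.2,159.6))],box=[(w[2],(358.8,284.2)),(w[3],(297.8,314.3)),(s,(371.6,330.2)),(t,(235.1,201.7))]).items():
    X,e=tri(o);print(n,X.round(4),round(e,4))
for i,uv in((2,(368.8,246.7)),(3,(292,284.8))): print("button on z=.068",onz(w[i],uv,.068).round(4))
for p,uv in((t,(241.8,229.2)),(s,(382.5,287.5))):print(onz(p,uv,.068).round(4))
for i,(c,sz,a) in enumerate([((320.1,298),(13.2,50.1),8.1),((279.2,258.7),(17.4,58.5),5.7)]):
    L=sz[1]/2-2;a=np.radians(a);d=np.array([-np.sin(a),np.cos(a)])
    A,B=onz(w[i],np.array(c)+L*d,.014),onz(w[i],np.array(c)-L*d,.014);print("clip ends",A.round(4),B.round(4),np.arctan2(*(A-B)[[1,0]]).round(3),np.linalg.norm(A-B).round(4))
# lid top front corners, full-res from pictures 2,3 : fit the lid polygon by mask
for i in(2,3):
    g=cv2.imread(f"pics/w{i}.png");cv2.imwrite(f"pics/c{i}.png",cv2.resize(g[180:400,150:560],None,fx=1.9,fy=1.9))
```

```text
clip [ 0.5698 -0.1275  0.008 ] 0.0001
clipall [ 0.5679 -0.1279  0.0075] 0.0049
button [0.5627 0.1878 0.0667] 0.0001
buttonall [0.5608 0.1876 0.0655] 0.0052
hinge [0.7118 0.2262 0.0497] 0.0078
box [6.266e-01 2.043e-01 1.000e-04] 0.0036
button on z=.068 [0.5624 0.1876 0.068 ]
button on z=.068 [0.5621 0.1877 0.068 ]
[0.5569 0.1834 0.068 ]
[0.5641 0.1949 0.068 ]
clip ends [ 0.5953 -0.131   0.014 ] [ 0.5401 -0.124   0.014 ] -0.127 0.0557
clip ends [ 0.5955 -0.1305  0.014 ] [ 0.5415 -0.1235  0.014 ] -0.129 0.0545
```

View pics/c2.png

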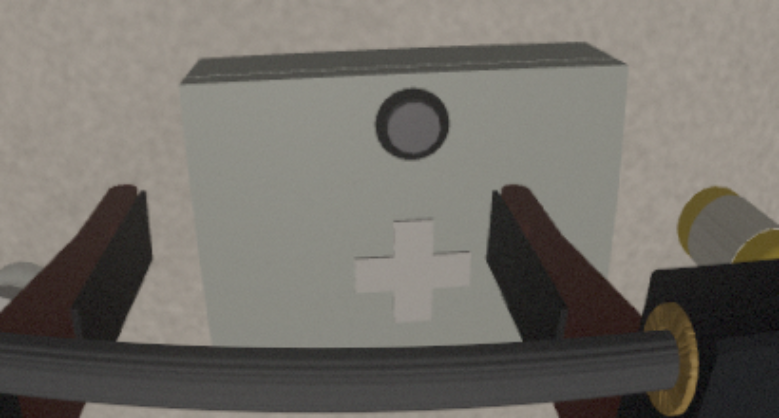

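```bash
cat > lid.py <<'E'
from look import *
w=[pickle.load(open(f"w{i}.pkl","rb")) for i in range(4)]
A,B=onz(w[2],(245.8,224.2),.061),onz(w[2],(480.5,214.2),.061)
d=B-A;yaw=np.arctan2(-d[0],d[1]);f=np.array([np.cos(yaw),np.sin(yaw),0]);l=np.array([-f[1],f[0],0])
but=np.array([.5623,.1877,0]);H=but+.155*f+[0,0,.046]
np.savez("box.npz",yaw=yaw,f=f,l=l,H=H)
mid=(A+B)/2-H
print("edge",A.round(4),B.round(4),"len",np.linalg.norm(d).round(4),"yaw",yaw.round(3),"front edge mid from hinge",(mid@f).round(4),(mid@l).round(4),"H",H.round(4))
E
cat > press.py <<'E'
from look import *
b=np.load("box.npz");yaw,f,H=float(b["yaw"]),b["f"],b["H"];up=np.array([0,0,1.])
tcp=lambda u,z:np.array([*(H+u*f)[:2],z+.08])
arc=lambda th,h:(-.161*np.cos(th)+h*np.sin(th)+.010,.046+.161*np.sin(th)+h*np.cos(th))
q=R.from_matrix(quat(yaw,0)[1]).as_quat()
ths=np.linspace(0,1.2,17)[1:]
assert all(bot.solve_ik(tcp(*arc(t,.017)),q) is not None for t in ths)
bot.gripper_to(0.0);bot.reach(tcp(-.151,.10),q);bot.move_linear(tcp(-.151,.071),vel=.05);bot.sleep(.2)
f0=bot.get_obs()["contact_force"]
for z in np.arange(.069,.0585,-.001):
    bot.move_linear(tcp(-.151,z),vel=.03);bot.sleep(.05);o=bot.get_obs();F=(o["contact_force"]-f0)[2];zt=o["ee_pos"][2]-.08;print(round(z,4),round(zt,4),F.round(2))
    if F>4: break
h=z-.046
for t in ths:
    bot.move_linear(tcp(*arc(t,h)),vel=.05);print(round(t,2),(bot.get_obs()["contact_force"]-f0).round(1))
u,z=arc(ths[-1],h)
bot.move_linear(tcp(u+.02,z+.02),vel=.1);bot.move_linear(tcp(u+.02,z+.08),vel=.2)
print(bot.get_obs()["t"])
cv2.imwrite("pics/s1.png",shot("scene")["img"])
E
python3 lid.py && python3 press.py
```

```text
edge [0.5654 0.0761 0.061 ] [0.5124 0.2875 0.061 ] len 0.2179 yaw 0.245 front edge mid from hinge -0.1791 -0.0001 H [0.7127 0.2253 0.046 ]
0.069 0.0689 0.35
0.068 0.068 -0.38
0.067 0.067 0.06
0.066 0.066 0.27
0.065 0.0651 2.31
0.064 0.064 2.67
0.063 0.0631 3.94
0.062 0.0624 7.5
0.08 [-1.2 -0.4  1.5]
0.15 [-0.3  0.3  2.1]
0.22 [-0.  -0.   1.6]
0.3 [-1.3 -0.6  0.9]
0.38 [ 0.8 -0.7 -0.1]
0.45 [ 0.9 -0.2  1.4]
0.52 [-0.5 -1.1  0.9]
0.6 [-0.6 -0.3  1.5]
0.68 [-0.2 -0.4  0.2]
0.75 [-2.1 -0.6  1.3]
0.82 [-0.6 -0.1  0.5]
0.9 [-0.4 -0.8  0. ]
0.98 [-0.9 -0.3  0.3]
1.05 [-0.9 -0.9  0.3]
1.12 [-0.3 -0.3  0.7]
1.2 [-0.9 -1.4 -1.6]
20.1417
```

View pics/s1.png

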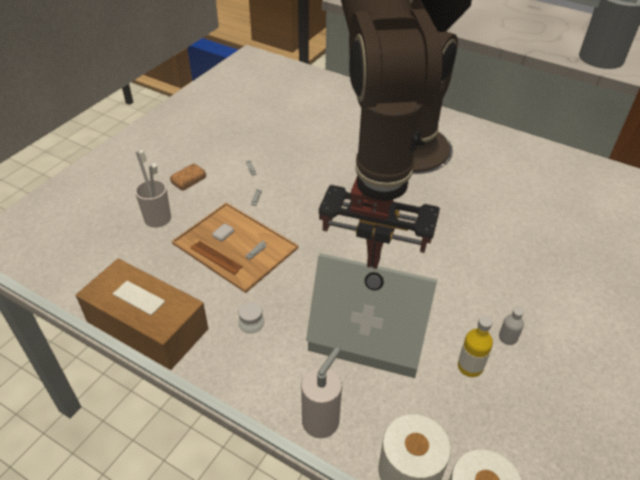

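```bash
cat > pick.py <<'E'
from look import *
T=.5;yaw=-.128;z,m=quat(yaw,T);q=R.from_matrix(m).as_quat();f=np.array([np.cos(yaw),np.sin(yaw),0])
g=np.array([.568,-.1273,.0105])+.002*f;tcp=g-.08*z
assert bot.solve_ik(tcp,q) is not None
bot.gripper_to(.05);bot.reach(tcp-.12*z+[0,0,.05],q);bot.move_linear(tcp-.05*z,vel=.2);bot.move_linear(tcp,vel=.06)
bot.gripper_to(0.0);o=bot.get_obs();print(o["gripper_width"],o["grasp_force"],o["contact_force"],o["ee_pos"]-tcp)
bot.move_linear(tcp+[0,0,.12],vel=.15);o=bot.get_obs();print(o["gripper_width"],o["grasp_force"],o["t"])
w=shot("wrist");s=shot("scene");cv2.imwrite("pics/p.png",np.hstack([cv2.resize(x["img"][y:y+360,c:c+380],(400,380)) for x,y,c in((w,120,130),(s,100,120))]))
E
python3 pick.py
```

```text
Traceback (most recent call last):
  File "pick.py", line 5, in <module>
    bot.gripper_to(.05);bot.reach(tcp-.12*z+[0,0,.05],q);bot.move_linear(tcp-.05*z,vel=.2);bot.move_linear(tcp,vel=.06)
                                                         ~~~~~~~~~~~~~~~^^^^^^^^^^^^^^^^^^
workcell.Unreachable: the arm cannot follow that straight line within its joint ranges
```

The scene view shows the lid raised, with its front edge at (320,255) to (435,275). I'll check its angle by projection and look into the pick's reachability.

Run:
```python
from look import *
b=np.load("box.npz");f,l,H=b["f"],b["l"],b["H"];s=shot("scene");t=shot("top")
cv2.imwrite("pics/t2.png",t["img"])
def pr(p,X):
    V=np.array(p["view"]);c=V[:3,:3]@X+V[:3,3];return np.round([p["fx"]*c[0]/c[2]+p["cx"],p["fy"]*c[1]/c[2]+p["cy"]],0)
for th in(0,.7,.9,1,1.12):
    print(th,[pr(s,H+sg*.11*l+(-.18*np.cos(th)+.015*np.sin(th))*f+np.array([0,0,.18*np.sin(th)+.015*np.cos(th)])) for sg in(1,-1)],pr(s,H+(-.155*np.cos(th)+.022*np.sin(th))*f+np.array([0,0,.155*np.sin(th)+.022*np.cos(th)])))
print(bot.spot_point("button_top",s)[:2])
print(bot.get_obs()["t"],bot.get_obs()["joints"].round(2))
for T in(.44,.5):
  z,m=quat(-.128,T);tcp=np.array([.570,-.1276,.0105])-.08*z
  for mm in(m,m@np.diag([-1,-1,1])):
    for d in(.12,.08,.05,.02,0):
      q=bot.solve_ik(tcp-d*z,R.from_matrix(mm).as_quat());print(T,d,None if q is None else q.round(2))
```

```text
0 [array([434., 291.]), array([332., 268.])] [380. 286.]
0.7 [array([438., 273.]), array([327., 248.])] [378. 272.]
0.9 [array([438., 275.]), array([323., 249.])] [376. 275.]
1 [array([437., 278.]), array([320., 251.])] [374. 278.]
1.12 [array([436., 282.]), array([317., 255.])] [373. 283.]
[{'xy': [0.5841, 0.5935], 'p': 0.72}]
22.7583 [ 0.86  0.16 -0.76  2.27  0.41  0.27  1.21]
0.44 0.12 [ 0.69  0.26 -0.61  2.27  0.61  0.26  1.01]
0.44 0.08 [ 0.53  0.34 -0.45  2.27  0.85  0.19  0.77]
0.44 0.05 [ 0.42  0.4  -0.32  2.26  1.1   0.13  0.52]
0.44 0.02 [ 0.48  0.48 -0.41  2.24  1.53  0.18  0.1 ]
0.44 0 [ 0.8   0.66 -0.83  2.21  1.64  0.43  0.1 ]
0.44 0.12 [-0.58  0.26  0.84  2.34 -0.91  0.29 -0.65]
0.44 0.08 [-0.19  0.32  0.39  2.31 -0.95  0.16 -0.63]
0.44 0.05 [ 0.52  0.41 -0.44  2.25  1.21  0.18 -2.72]
0.44 0.02 None
0.44 0 None
0.5 0.12 [ 0.57  0.23 -0.47  2.34  0.79  0.14  0.82]
0.5 0.08 [ 0.68  0.36 -0.62  2.32  1.5   0.2   0.14]
0.5 0.05 [ 0.6   0.43 -0.53  2.3   1.81  0.21 -0.16]
0.5 0.02 [ 0.55  0.5  -0.48  2.29  2.04  0.23 -0.39]
0.5 0 [ 0.61  0.57 -0.56  2.26  2.05  0.29 -0.36]
0.5 0.12 [ 0.72  0.25 -0.64  2.33  0.96  0.18 -2.48]
0.5 0.08 None
0.5 0.05 [ 0.47  0.4  -0.38  2.31  1.94  0.14  2.83]
0.5 0.02 [ 0.54  0.5  -0.47  2.29  2.06  0.22  2.74]
0.5 0 [ 0.46  0.53 -0.39  2.27  2.25  0.22  2.54]
```

The button shows at (374,285), which matches θ = 1.12, so the lid is at its stop. I'll continue the pick, falling back to short joint moves where a straight line can't be followed.

```bash
cat >> look.py <<'E'
def lin(x,q,vel):
    try: bot.move_linear(x,vel=vel)
    except bot.Unreachable:
        o=bot.get_obs();j=bot.solve_ik(x,q);print("joint fallback",o["joints"].round(2),None if j is None else j.round(2));bot.reach(x,q)
E
sed -i 's/^bot.gripper_to(.05).*/bot.reach(tcp-.05*z,q);lin(tcp,q,.06)/; s/bot.move_linear(tcp+\[0,0,.12\],vel=.15)/lin(tcp-.04*z,q,.1);lin(tcp-.12*z+[0,0,.05],q,.15)/' pick.py
python3 pick.py
```

```text
0.013289338362631532 29.998408555984497 [-2.00901161  0.32456164  2.11148916] [ 2.43248381e-05 -1.47578006e-05  7.44921135e-05]
0.013691109928236366 29.997344613075256 28.0083
```

View pics/p.png

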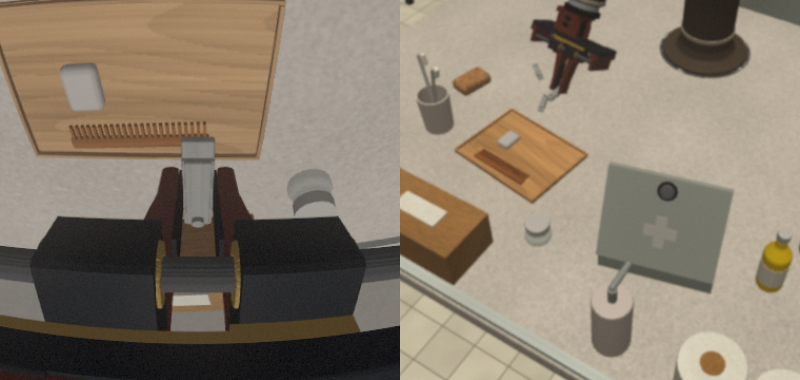

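The clipper is held (13.7 mm opening, 30 N). It shows level between the fingers in the wrist view, and the lid is open. Now the placing.

```bash
cat > place.py <<'E'
from look import *
b=np.load("box.npz");yaw,f,H=float(b["yaw"]),b["f"],b["H"]
T=.5;z,m=quat(yaw,T);q=R.from_matrix(m).as_quat()
P=lambda u,h:np.array([*(H+u*f)[:2],h])-.08*z
W=[P(-.16,.20),P(-.074,.06),P(-.052,.0108)]
for x in W: print(np.round(bot.solve_ik(x,q),2))
bot.reach(W[0],q);lin(W[1],q,.12);bot.sleep(.1);f0=bot.get_obs()["contact_force"]
lin(P(-.0545,.016),q,.06)
for h in np.arange(.014,.008,-.001):
    lin(P(-.052,h),q,.03);bot.sleep(.1);o=bot.get_obs();F=(o["contact_force"]-f0)[2];print(round(h,4),F.round(2))
    if F>2.5: break
print(o["t"],o["gripper_width"],o["ee_pos"]-P(-.052,h))
w=shot("wrist");cv2.imwrite("pics/pl.png",w["img"])
E
python3 place.py
```

```text
[ 0.49  0.31 -1.1   2.1   0.86  0.55  0.62]
[-0.13  0.52 -0.38  2.05  1.25  0.28  0.23]
[-0.36  0.61 -0.08  2.03  1.49  0.13 -0.06]
0.014 0.25
0.013 -0.67
0.012 0.22
0.011 -0.44
0.01 6.14
33.6083 0.01366223857790557 [0.0001177  0.00012626 0.00057462]
```

View pics/pl.png

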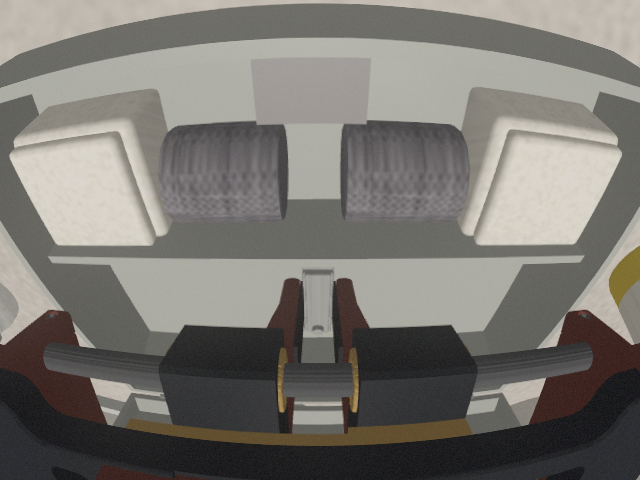

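The wrist view shows the clipper at (318,300) resting on the rear compartment floor, behind the divider, and the contact force confirms it. Releasing and backing out.

Run:
```python
from look import *
b=np.load("box.npz");yaw,f,H=float(b["yaw"]),b["f"],b["H"]
T=.5;z,m=quat(yaw,T);q=R.from_matrix(m).as_quat()
P=lambda u,h:np.array([*(H+u*f)[:2],h])-.08*z
bot.gripper_to(.04);bot.sleep(.2)
lin(P(-.054,.016),q,.05);lin(P(-.074,.06),q,.1);lin(P(-.16,.20),q,.15);lin(P(-.20,.26),q,.15)
bot.sleep(.3);w=shot("wrist");s=shot("scene");o=bot.get_obs();print(o["t"],o["gripper_width"])
print([(d["p"],np.multiply(d["xy"],[640,480]).round(1)) for d in bot.spot_point("button_top",s)[:1]])
cv2.imwrite("pics/end.png",np.hstack([cv2.resize(x["img"],(400,300)) for x in(w,s)]))
```

```text
37.6917 0.03958231449074527
[(0.66, array([361.8, 350.2]))]
```

View pics/end.png

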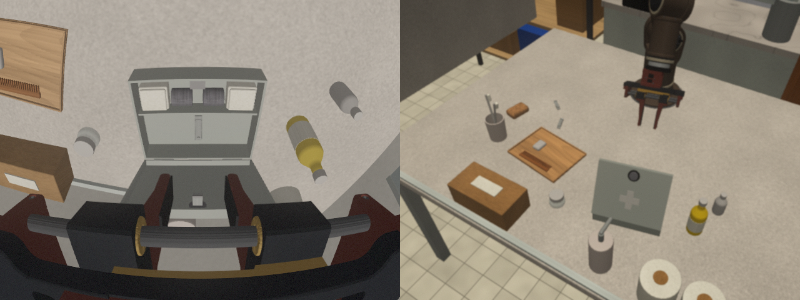

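The clipper lies in the rear compartment at (198,127) in the left half of the picture. The lid is fully open and the bystanders stand where they were.

```bash
python3 -c "
from workcell import bot
print(bot.job_done())"
```

```text
the job is handed in; nothing more can be done
None
```

The job is handed in at about 38 s on the robot's clock: the lid was eased up to its stop and left open, the nail clipper was laid on the rear compartment floor and released, and in the last pictures the bystanders stand where they were.

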